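# Pull-test the countertop rail hook

## Robot

A 6-joint arm with a two-finger parallel gripper is mounted at the origin on the work surface. World frame = base frame: x ahead of the robot, y to its left, z up, the work surface at z = 0. Lengths are in mm, angles in degrees, forces in N, time in s.
With the tool pointing down it reaches from about 350 to 850 mm from the base axis. Payload 8.1 kg.
Tool frame: the origin (TCP) lies midway between the tips of the shut fingers; the grasp point (between the pads) lies 19 mm behind it; z points along the fingers, y is the line along which they close (so a half turn about z gives the same grasp; the last joint's range is limited). The gripper opens to 85 mm and grips with 20 to 120 N. Pads are 22 mm wide; open, the fingers measure 114 mm over their backs; the gripper's body (76 mm by 85 mm) begins 54 mm behind the grasp point. The pads swing forward as they close: fully open they stand 13 mm farther back than shut.
Start: joints at [63.346, 7.471, 85.268, -0, 87.261, -4.893], TCP at [222.42, 557.256, 231.292] pointing down, gripper open.
Joint ranges: [-169.43, 169.43], [-51.17, 129.36], [1.28, 143.12], [-76.62, 256.62], [0, 156.53], [-152.29, 152.29]. Speed limits (degrees/s): [136.94, 136.94, 159.86, 180, 180, 180].

## Interface

Orientations are given as [roll, pitch, yaw] about the fixed x, y, z axes, in that order (R = Rz(yaw) Ry(pitch) Rx(roll)).
In Python, from bench import sensors, optics, r gives the robot as it stands.
- The arm moves only by the tool apply_moves, never from a script. Its argument "targets" is a list of rows, each a list of 7 numbers: the shift along the tool's x, y, z in mm, then the turn, a rotation vector about the tool's x, y, z in rad, then the closure, from 0 (fully open) to 1 (shut). In form: [[x, y, z, wx, wy, wz, claw], ...]. A call has 1 to 20 rows; each row shifts and turns the commanded pose from where the row before left it, along the tool's axes as they then stand; what a row does not reach is not made up. A row lasts 1/8 s, in which the tool goes at most 62.5 mm and 10.7 degrees, less where a joint would pass 70% of its speed; a pose out of reach is approached as far as the arm can. A call is refused whole if a number of a shift passes 62.5 or a number of a turn 0.188, either way. A call with a gripper value outside its range is refused whole. The fingers move at their own pace and stop on an object; "force" is the grip in N (left out, the last holds). Time passes only in rows, so rows that do not move let the fingers close. It gives the time, the measured TCP pose, the force, the opening and the grip force at its end, in the units of the state.
- sensors.sense(): the state, without advancing time (a new reading comes with each control period).
- optics.snapshot(name): name is "side" or "top" or "wrist"; returns the picture (480x640x3 uint8, red, green, blue); there is no depth.
- optics.get_calibration(name): a dict with "camera_matrix" (3x3 intrinsics, pixels), "pose" (4x4, takes a point from camera to world coordinates). Camera axes: x right, y down, z forward; pixel columns grow to the right and rows downward; lengths in mm; the calibration is good to about 2 mm. A picture is of the moment at which its call begins: read the wrist's pose just before it. get_calibration takes no time and is no camera call; for the wrist camera it gives the pose at the moment of the call.
- r.hand_in(): hands the job in; it is judged then, once.
The state is a dict: "time": time; "joint_pos": joint angles; "qd": joint speeds; "joint_efforts": joint torques, N m; "tool_pos": TCP position; "tcp_rot": TCP orientation; "ft_force": force on the tool from outside, world axes, zero at the start; "wrist_torque": the same for the moment, N m; "finger_gap": finger opening in mm; "grip_force": force on a finger pad.
Only numpy, scipy, OpenCV 4.12 (cv2) and the standard library are available. Lean on these libraries where they do the work, as an engineer would, in place of code of your own. Each camera call takes 0.05 s, during which the arm holds its last target. There are 200 camera calls.

## Task

Check that the sliding hook clamped on the little counter rail holds: the pull gauge's ring is already round the hook, so take the gauge by its blue case and pull it straight in line with the rail until the green band on its rod shows at the case mouth but no red does, and hold it there steadily for two seconds. Then ease the spring gently all the way back in, and leave the gauge lying flat on the counter, about in line with the rail, with its ring still round the hook. Do not disturb the other things.

Things in the scene. Friction and masses are not known exactly. Their poses are not given: they have to be found in the camera images.
- rail: fixed aluminium rail, 150 long (x -110 to +40), 50 wide, 8 high. Origin on the counter, x along the rail in the pull direction (towards the gauge), z up. A black runner (32 x 30, top at 18) carries the hook: an upright steel post 14 thick, its 20 wide black knob top at 60. It is clamped within 8 of the origin along x (where is not measured) and stays there
- gauge: spring pull gauge lying on the counter, about 300 g. Its blue case is a box 130 long, 36 wide, 44 high, along the gauge's x from +75 (the mouth, black collar) to +205. Origin on the counter under the rest position of the ring's centre, x from the ring towards the case, z up
- gauge_grip (a point): middle of the blue case, 140 from the gauge's origin along x, 26 above its underside
- gauge_ring (a point): centre of the steel ring (inner diameter 44, outer 60, 8 thick, 26 above the case's underside) at the end of the rod; it surrounds the hook post loosely, with up to 15 mm of play in each direction
- gauge_rod (a joint): how far the rod (14 mm thick, white, then a green band, then red) has been pulled out of the case, in m: 0 fully home, green begins at the mouth at 0.028, red at 0.038, end stop 0.052. The spring needs about 1 N to start, 10 N at the middle of the green
- wash_bowl: translucent plastic rice washing bowl, 210 across, 85 high; origin under its centre. Leave alone
- teacup: blue ceramic teacup, 76 across, 70 high; origin under its centre. Leave alone
- spatula: wooden spatula lying flat, 200 long. Leave alone
- strainer: stainless strainer, 136 across, 47 high, with a handle along its -x to 160 from the centre; origin under its centre. Leave alone
- tea_tin: green tin, 72 across, 100 high; origin under its centre. Leave alone
- sponge: yellow and green scouring block 100 x 65 x 32. Leave alone
Not all that is in view belongs to the job. Of the things like the rail, leave any that is purple; of the rest the smaller one is meant.

How it is judged (in metres and radians):
On the way, in this order (a step that is already met when the one before it is completed fails the run):
1. the gauge is pulled into the green (rod out 28 to 38.5 mm), pulling on the hook, in line with the rail within 10 degrees, and held there for 1.5 s (value of joint gauge_rod between 0.028 and 0.0385 m and contact force between gauge and rail above 5 N and angle between the x axis of gauge and the x axis of rail, either way round below 0.175 rad), for 1.5 s.
2. the spring is eased back in: rod out less than 4 mm (value of joint gauge_rod below 0.004 m), for 0.2 s.
At the end, for the whole second after the job is handed in: the rod is home (out less than 4 mm), the ring still surrounds the hook post (its centre within 35 mm along and 22 mm across the rail's origin, lower than 45 mm), and the gauge lies flat (within 4.5 degrees, on the counter within 5 mm), at rest, in line with the rail within 17 degrees (value of joint gauge_rod below 0.004 m and x of gauge_ring in the frame of rail between -0.035 and 0.035 m and y of gauge_ring in the frame of rail between -0.022 and 0.022 m and height (world z) of gauge_ring below 0.045 m and angle between gauge's own z axis and vertical below 0.08 rad and height (world z) of gauge between -0.004 and 0.005 m and angle between the x axis of gauge and the x axis of rail, either way round below 0.3 rad and linear speed of gauge below 0.02 m/s); the robot touches nothing.
It fails at once if the gauge is overpulled well into the red (rod out more than 41 mm) (value of joint gauge_rod above 0.041 m).
It fails at once if the spring snaps back (rod runs in faster than 0.3 m/s) (velocity of joint gauge_rod below -0.3 m/s).
It fails at once if another thing on the counter is moved by more than 20 mm (distance of any of wash_bowl, teacup, spatula, strainer, tea_tin, sponge from where it was at the start of the episode above 0.02 m).
It also fails if it takes over 45 s, if anything falls off the work surface, if the arm or the gripper's body presses on something with over 40 N, if the wrist force passes 120 N, or if a joint passes its speed limit or range.

## Working session

There is one attempt and no reset: what is moved stays moved. The work goes in short steps, Python scripts to look and compute and a tool call to move; the robot and the scene stay as the last step left them, time stands still between calls to the robot, and variables do not carry over. Pictures are saved under pics/ and viewed, at most 10 in all, crops included, and the job is handed in when it is done.

Besides the shell and the picture viewer there is one more tool, called after "Emit:" as name(argument=value, ...) on one line, values as JSON. apply_moves: Moves the arm, as the interface text tells. Its arguments: {"type":"object","properties":{"targets":{"type":"array"},"force":{"type":"number"}},"required":["targets"]}

```bash
mkdir -p pics
python3 - <<'E'
from bench import sensors, optics, r
import cv2, numpy as np
for n in ("top","side"):
    im=optics.snapshot(n); cv2.imwrite(f"pics/{n}0.png",im[:,:,::-1])
    c=optics.get_calibration(n); print(n,np.round(c["camera_matrix"],1).tolist(),np.round(c["pose"],3).tolist())
s=sensors.sense(); print(s)
E
```

```text
top [[464.1, 0.0, 313.8], [0.0, 464.1, 242.8], [0.0, 0.0, 1.0]] [[-0.022, -0.999, 0.032, 456.268], [-1.0, 0.023, 0.016, 9.14], [-0.017, -0.032, -0.999, 1116.88], [0.0, 0.0, 0.0, 1.0]]
side [[468.6, 0.0, 320.0], [0.0, 468.6, 239.1], [0.0, 0.0, 1.0]] [[0.854, -0.304, 0.422, 2.679], [-0.519, -0.533, 0.668, -757.806], [0.022, -0.79, -0.613, 773.129], [0.0, 0.0, 0.0, 1.0]]
{'time': 0.1, 'joint_pos': array([ 6.33466496e+01,  7.51160812e+00,  8.53245898e+01, -1.64422273e-03,
        8.72618513e+01, -4.89304002e+00]), 'qd': array([-0.08489136, -0.06483134, -0.14702543, -0.07884073,  0.05124084,
       -0.05000317]), 'joint_efforts': array([ 4.64006553e-04, -5.70946777e+01, -5.01945448e+01, -1.75319306e-04,
        8.10416095e-03,  3.72083855e-05]), 'tool_pos': array([222.19423828, 556.79332212, 230.32585657]), 'tcp_rot': array([-1.79902168e+02, -6.72697405e-03,  1.58239764e+02]), 'ft_force': array([ 0.94302487, -0.65098167, -0.0860423 ]), 'wrist_torque': array([0.04294143, 0.01024421, 0.03050603]), 'grip_force': 0.0, 'finger_gap': 85.4165905225742}
```

View pics/top0.png

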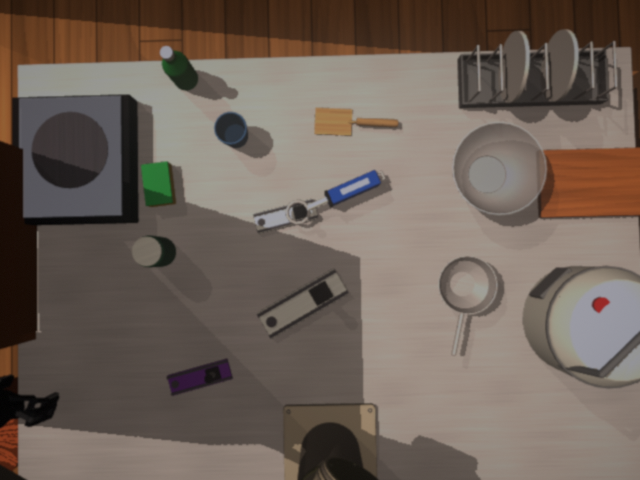

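View pics/side0.png

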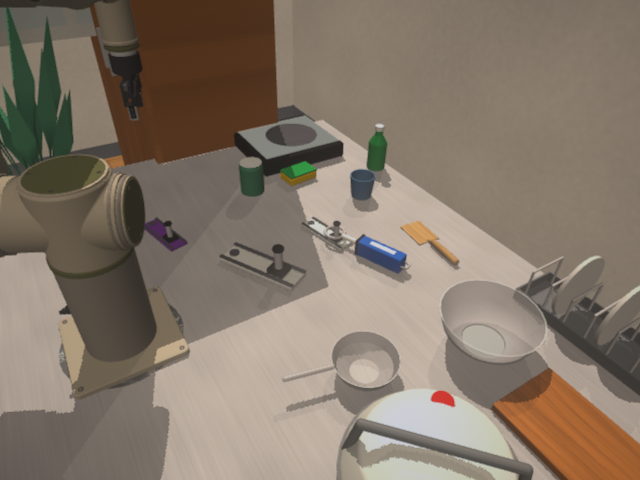

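The top view shows three rail-like things: a large grey rail at (303,303), a purple one at (200,377), and a small grey one at (300,212) with the gauge's ring on it. The small grey rail is the one meant: it isn't purple, it's the smaller of the other two, and the gauge is on it. The blue case is around (354,188). I'll enlarge to confirm and measure.

```bash
cat > h.py <<'E'
import cv2, numpy as np
from bench import sensors, optics, r
def ray(name,uv,z,cal=None):
    c=cal or optics.get_calibration(name); P=np.array(c["pose"]); K=np.array(c["camera_matrix"])
    d=P[:3,:3]@np.linalg.solve(K,[uv[0],uv[1],1]); o=P[:3,3]
    return o+d*(z-o[2])/d[2]
def blue(im):
    h=cv2.cvtColor(im,cv2.COLOR_RGB2HSV)
    return cv2.inRange(h,(105,130,70),(130,255,255))
E
python3 - <<'E'
from h import *
im=cv2.imread("pics/top0.png")[:,:,::-1].copy()
m=blue(im); n,l,st,ce=cv2.connectedComponentsWithStats(m)
for i in range(1,n):
    if st[i,4]>60: print(st[i],ce[i])
i=max((i for i in range(1,n) if 300<ce[i][0]<400), key=lambda i:st[i,4])
pts=np.argwhere(l==i)[:,::-1].astype(np.float32)
b=cv2.boxPoints(cv2.minAreaRect(pts)); 
w=np.array([ray("top",p,44)[:2] for p in b]); print(b,w.round(1)); print([np.linalg.norm(w[i]-w[i-1]).round(1) for i in range(4)], w.mean(0))
c=im[150:250,240:400]; cv2.imwrite("pics/crop.png",cv2.resize(c,(800,500),interpolation=cv2.INTER_CUBIC)[:,:,::-1])
E
```

```text
[328 171  52  32 455] [353.10989011 187.35604396]
[[327.31714 190.91888]
 [374.51337 170.09702]
 [380.05286 182.65314]
 [332.85663 203.475  ]] [[ 610.5   -7.7]
 [ 656.3 -118.2]
 [ 626.8 -130.2]
 [ 581.   -19.8]]
[np.float64(31.9), np.float64(119.6), np.float64(31.9), np.float64(119.5)] [618.65996168 -68.97744577]
```

View pics/crop.png

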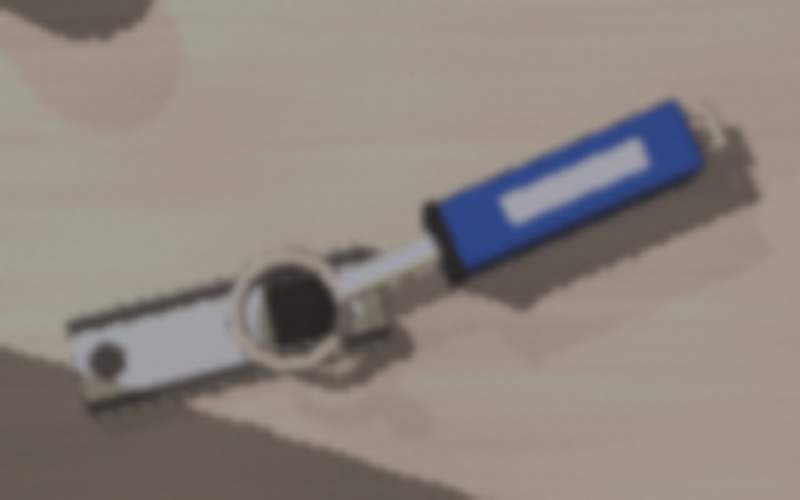

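The crop confirms it: the small grey rail has its knob at crop (300,305), the ring round it, and the case at (575,190). The gauge lies about 10° off the rail axis, so I'll have to turn it. Next I compute the poses.

Run:
```python
from h import *
from scipy.spatial.transform import Rotation as R
T=lambda x,y,z: ray("top",(240+x/5-.4,150+y/5-.4),z)[:2]
tl,bl,tr,br=T(70,323,8),T(92,410,8),T(372,248,8),T(390,338,8)
print("rail len/wid",np.linalg.norm(tl-tr),np.linalg.norm(tl-bl))
ang=lambda v: np.degrees(np.arctan2(v[1],v[0]))
print("rail dirs",ang(tr-tl),ang(br-bl),ang((tr+br)-(tl+bl)))
u=((tr+br)-(tl+bl)); u/=np.linalg.norm(u); L=(tl+bl)/2
print("rail origin",L+u*110,"knob",T(303,305,60),"ring",T(290,310,30))
# case: top edges at z=44
a,b,c,d=T(672,98,44),T(702,172,44),T(462,280,44),T(438,207,44)
print("case dirs",ang(a-d),ang(b-c),"len",np.linalg.norm(a-d),"wid",np.linalg.norm(a-b), "mid",(a+b+c+d)/4)
s=sensors.sense(); print(s["tool_pos"],s["tcp_rot"]); 
# side view check of blue
im=cv2.imread("pics/side0.png")[:,:,::-1].copy(); m=blue(im); m[:230]=0;m[275:]=0;m[:,:350]=0;m[:,412:]=0
M=np.argwhere(m)[:,::-1]; print("side centroid@z30",ray("side",M.mean(0),30), len(M))
```

```text
rail len/wid 149.3741561612204 43.191195086396874
rail dirs -77.38297940348077 -77.72848447767885 -77.55432991439311
rail origin [566.60026319  57.5761772 ] knob [564.60310927  55.53192657] ring [565.4676682   63.00958648]
case dirs -66.31039026265344 -67.05824612462561 len 119.74934265896268 wid 37.15542474451881 mid [617.13917838 -68.04910192]
[222.19423828 556.79332212 230.32585657] [-1.79902168e+02 -6.72697405e-03  1.58239764e+02]
side centroid@z30 [628.81110826 -60.75144847  30.        ] 257
```

Emit:
apply_moves(targets=[[0,0,0,0,0,0.157,0],[0,0,0,0,0,0.157,0],[0,0,0,0,0,0.157,0],[0,0,0,0,0,0.157,0],[0,0,0,0,0,0.157,0],[-55.8,8.9,7,0,0,0,0],[-55.8,8.9,7,0,0,0,0],[-55.8,8.9,7,0,0,0,0],[-55.8,8.9,7,0,0,0,0],[-55.8,8.9,7,0,0,0,0],[-55.8,8.9,7,0,0,0,0],[-55.8,8.9,7,0,0,0,0],[-55.8,8.9,7,0,0,0,0],[-55.8,8.9,7,0,0,0,0],[-55.8,8.9,7,0,0,0,0],[-55.8,8.9,7,0,0,0,0],[-55.8,8.9,7,0,0,0,0],[-55.8,8.9,7,0,0,0,0],[0,0,0,0,0,0,0]], force=60)

```text
time: 2.48
tool_pos: [615.4, -67.1, 138.2]
tcp_rot: [-179.9, -0.0, 113.0]
ft_force: [0.2, -0.0, -0.4]
finger_gap: 85.4
grip_force: 0.0
```

Run:
```python
from h import *
s=sensors.sense(); print(s["time"],s["tool_pos"],s["tcp_rot"],s["ft_force"])
c=optics.get_calibration("wrist"); im=optics.snapshot("wrist"); cv2.imwrite("pics/w1.png",im[:,:,::-1])
np.save("w1.npy",c,allow_pickle=True)
```

```text
2.475 [615.39656001 -67.09216212 138.16608035] [-1.79856783e+02 -3.90184042e-02  1.13026409e+02] [ 0.18211961 -0.0155683  -0.43092476]
```

View pics/w1.png

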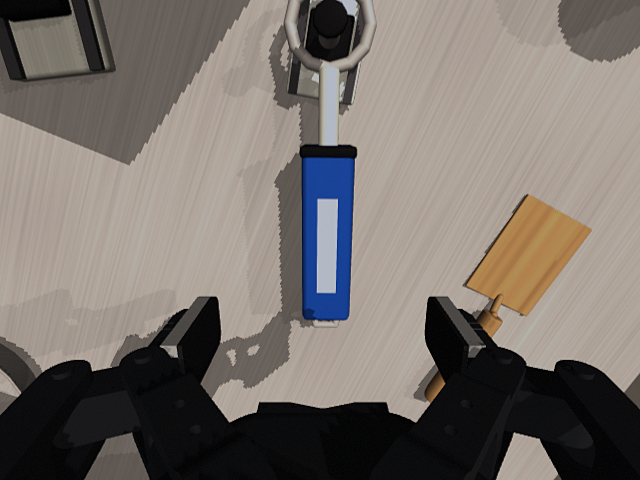

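The wrist view shows the mouth collar at (328,152), the case end at (325,318), and the ring round the knob at (330,20). The white rod is fully home. I'll refine the grip point from this picture.

Run:
```python
from h import *
c=np.load("w1.npy",allow_pickle=True).item()
W=lambda u,v,z: ray("wrist",(u,v),z,c)[:2]
a,b,d,e=W(302,150,44),W(355,150,44),W(303,318,44),W(349,318,44)
m=(a+b)/2; n=(d+e)/2; u=(n-m)/np.linalg.norm(n-m)
print("len",np.linalg.norm(n-m),"wid",np.linalg.norm(a-b),np.linalg.norm(d-e),"dir",np.degrees(np.arctan2(u[1],u[0])))
g=m+u*65; print("grip",g,"ring from case",m-u*75,"knob",W(331,17,60),"postbase",W(328,62,18),"mouth",m)
```

```text
len 124.0764199598716 wid 34.97070682828738 34.98019956339759 dir -67.51598291310452
grip [618.4447637  -67.92105018] ring from case [564.9051661   61.43702451] knob [565.85167776  59.26945037] postbase [570.86629361  44.85178123] mouth [593.58709338  -7.86194408]
```

Emit:
apply_moves(targets=[[0,2,30,0,0,0,0],[0,0,35,0,0,0,0],[0,0,30,0,0,0,0],[0,0,24,0,0,0,0],[0,0,10,0,0,0,0],[0,0,0,0,0,0,0]])

```text
time: 3.28
tool_pos: [616.4, -61.9, 11.0]
tcp_rot: [-179.9, -0.0, 113.3]
ft_force: [-0.5, 0.3, 1.1]
finger_gap: 85.3
grip_force: 0.0
```

Emit:
apply_moves(targets=[[0,0,0,0,0,0,0.3],[0,0,0,0,0,0,0.4],[0,0,0,0,0,0,0.5],[0,0,0,0,0,0,0.7],[0,0,0,0,0,0,0.7],[0,0,0,0,0,0,0.7]], force=50)

```text
time: 4.03
tool_pos: [617.6, -62.9, 12.0]
tcp_rot: [179.9, 0.0, 113.3]
ft_force: [-0.7, -0.5, 6.0]
finger_gap: 35.4
grip_force: 51.6
```

Emit:
apply_moves(targets=[[0,0,-2,0,0,0,0.7],[-0.3,-2.5,0,0,0,0.0188,0.7],[-0.3,-2.5,0,0,0,0.0188,0.7],[-0.3,-2.5,0,0,0,0.0188,0.7],[-0.3,-2.5,0,0,0,0.0188,0.7],[-0.3,-2.5,0,0,0,0.0188,0.7],[-0.3,-2.5,0,0,0,0.0188,0.7],[-0.3,-2.5,0,0,0,0.0188,0.7],[-0.3,-2.5,0,0,0,0.0188,0.7],[-0.3,-2.5,0,0,0,0.0188,0.7],[-0.3,-2.5,0,0,0,0.0188,0.7],[0,0,0,0,0,0,0.7]])

```text
time: 5.52
tool_pos: [594.1, -73.5, 13.3]
tcp_rot: [-180.0, -0.0, 102.5]
ft_force: [0.3, 0.5, -3.5]
finger_gap: 35.5
grip_force: 50.7
```

Run:
```python
from h import *
s=sensors.sense(); print(s["time"],s["tool_pos"],s["tcp_rot"],s["ft_force"],s["wrist_torque"])
c=optics.get_calibration("wrist"); im=optics.snapshot("wrist"); cv2.imwrite("pics/w2.png",im[:,:,::-1])
np.save("w2.npy",c,allow_pickle=True)
```

```text
5.525 [594.10091506 -73.48391223  13.27031809] [-1.79991401e+02 -1.45292491e-03  1.02466879e+02] [ 0.31728195  0.47785348 -3.45607609] [-0.03359779  0.04100856  0.0272826 ]
```

View pics/w2.png

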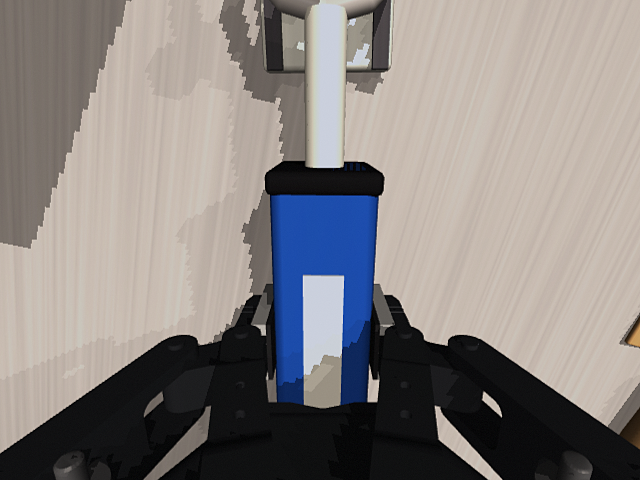

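The wrist view shows the rod and case centred on the rail (rail edges at 265 and 392, case 270 to 382), all parallel and white at the mouth (325,165). Now I pull gently.

Emit:
apply_moves(targets=[[-3,0,0,0,0,0,0.7],[-3,0,0,0,0,0,0.7],[-3,0,0,0,0,0,0.7],[-3,0,0,0,0,0,0.7],[-3,0,0,0,0,0,0.7],[-3,0,0,0,0,0,0.7],[-3,0,0,0,0,0,0.7],[-3,0,0,0,0,0,0.7],[-3,0,0,0,0,0,0.7],[-3,0,0,0,0,0,0.7],[0,0,0,0,0,0,0.7]])

```text
time: 6.95
tool_pos: [600.7, -102.6, 13.2]
tcp_rot: [-180.0, -0.0, 102.5]
ft_force: [-1.2, 4.0, -2.8]
finger_gap: 35.6
grip_force: 50.7
```

```bash
cat > m.py <<'E'
from h import *
import sys
s=sensors.sense(); print(s["time"],s["tool_pos"],s["tcp_rot"],s["ft_force"])
im=optics.snapshot("wrist"); cv2.imwrite(f"pics/{sys.argv[1]}.png",im[:,:,::-1])
h=cv2.cvtColor(im,cv2.COLOR_RGB2HSV)[:185,295:360]
for n,m in (("green",cv2.inRange(h,(40,80,40),(85,255,255))),("red",cv2.inRange(h,(0,120,50),(8,255,255))|cv2.inRange(h,(172,120,50),(180,255,255)))):
    p=np.argwhere(m); print(n,len(p),(p[:,0].min(),p[:,0].max()) if len(p) else "")
E
python3 m.py w3
```

```text
6.95 [ 600.6507159  -102.63715571   13.15752608] [-1.79982998e+02 -2.60088884e-02  1.02482340e+02] [-1.16293908  4.03214217 -2.76806457]
green 0 
red 0
```

Emit:
apply_moves(targets=[[-2,0,0,0,0,0,0.7],[-2,0,0,0,0,0,0.7],[-2,0,0,0,0,0,0.7],[-2,0,0,0,0,0,0.7],[-2,0,0,0,0,0,0.7],[-2,0,0,0,0,0,0.7],[-2,0,0,0,0,0,0.7],[-2,0,0,0,0,0,0.7],[0,0,0,0,0,0,0.7]])

```text
time: 8.12
tool_pos: [603.7, -117.4, 12.8]
tcp_rot: [-179.9, -0.1, 102.5]
ft_force: [-2.0, 9.2, -3.5]
finger_gap: 35.3
grip_force: 50.7
```

```bash
python3 m.py w4
```

```text
8.125 [ 603.72319823 -117.35241335   12.8472502 ] [-1.79948469e+02 -1.01794325e-01  1.02500031e+02] [-1.95646632  9.23490482 -3.45742424]
green 0 
red 0
```

Emit:
apply_moves(targets=[[-1,0,0,0,0,0,0.7],[-1,0,0,0,0,0,0.7],[-1,0,0,0,0,0,0.7],[0,0,0,0,0,0,0.7]])

```text
time: 8.68
tool_pos: [604.3, -120.0, 12.8]
tcp_rot: [-179.9, -0.1, 102.5]
ft_force: [-2.6, 9.4, -3.5]
finger_gap: 35.3
grip_force: 50.7
```

```bash
python3 m.py w5
```

```text
8.675 [ 604.30153866 -119.99855295   12.78558616] [-1.79943679e+02 -1.21047874e-01  1.02503282e+02] [-2.56832696  9.37352761 -3.49686917]
green 290 (np.int64(159), np.int64(167))
red 0
```

View pics/w5.png

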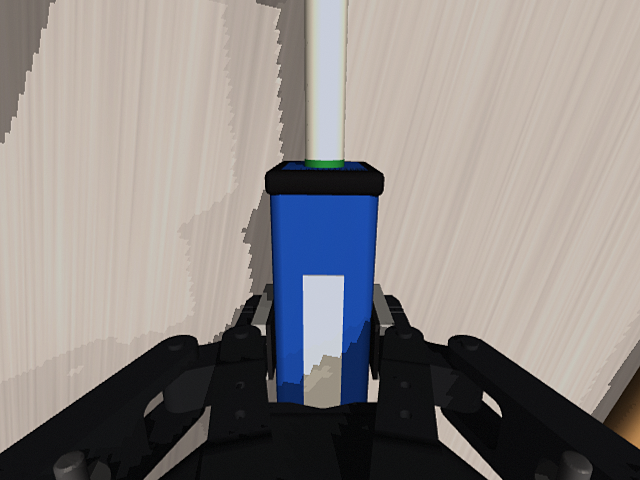

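Green has just appeared at the mouth (rows 159 to 167, about 2 mm) and there is no red. I'll pull 3 mm further to mid-green and hold for over 2 s.

Emit:
apply_moves(targets=[[-1,0,0,0,0,0,0.7],[-1,0,0,0,0,0,0.7],[-1,0,0,0,0,0,0.7],[0,0,0,0,0,0,0.7],[0,0,0,0,0,0,0.7],[0,0,0,0,0,0,0.7],[0,0,0,0,0,0,0.7],[0,0,0,0,0,0,0.7],[0,0,0,0,0,0,0.7],[0,0,0,0,0,0,0.7],[0,0,0,0,0,0,0.7],[0,0,0,0,0,0,0.7],[0,0,0,0,0,0,0.7],[0,0,0,0,0,0,0.7],[0,0,0,0,0,0,0.7],[0,0,0,0,0,0,0.7],[0,0,0,0,0,0,0.7],[0,0,0,0,0,0,0.7],[0,0,0,0,0,0,0.7],[0,0,0,0,0,0,0.7]])

```text
time: 11.22
tool_pos: [604.9, -122.6, 12.7]
tcp_rot: [-179.9, -0.1, 102.5]
ft_force: [-1.3, 9.8, -3.2]
finger_gap: 35.1
grip_force: 50.7
```

```bash
python3 m.py w6
```

```text
11.225 [ 604.90151267 -122.64863299   12.73430044] [-1.79939812e+02 -1.37713161e-01  1.02514002e+02] [-1.29124182  9.82597054 -3.23469548]
green 608 (np.int64(151), np.int64(167))
red 0
```

Emit:
apply_moves(targets=[[2,0,0,0,0,0,0.7],[2.5,0,0,0,0,0,0.7],[2.5,0,0,0,0,0,0.7],[2.5,0,0,0,0,0,0.7],[2.5,0,0,0,0,0,0.7],[2.5,0,0,0,0,0,0.7],[2.5,0,0,0,0,0,0.7],[2.5,0,0,0,0,0,0.7],[2.5,0,0,0,0,0,0.7],[2.5,0,0,0,0,0,0.7],[2.5,0,0,0,0,0,0.7],[2.5,0,0,0,0,0,0.7],[2.5,0,0,0,0,0,0.7],[2.5,0,0,0,0,0,0.7],[2.5,0,0,0,0,0,0.7],[2.5,0,0,0,0,0,0.7],[2,0,0,0,0,0,0.7],[0,0,0,0,0,0,0.7],[0,0,0,0,0,0,0.7]])

```text
time: 13.65
tool_pos: [596.6, -83.7, 13.3]
tcp_rot: [180.0, 0.0, 102.5]
ft_force: [-1.1, -0.4, -3.7]
finger_gap: 35.5
grip_force: 50.7
```

```bash
python3 m.py w7
```

```text
13.65 [596.62292954 -83.72642468  13.32994674] [1.79995427e+02 5.49270083e-03 1.02488105e+02] [-1.09735103 -0.36670679 -3.73282823]
green 0 
red 0
```

View pics/w7.png

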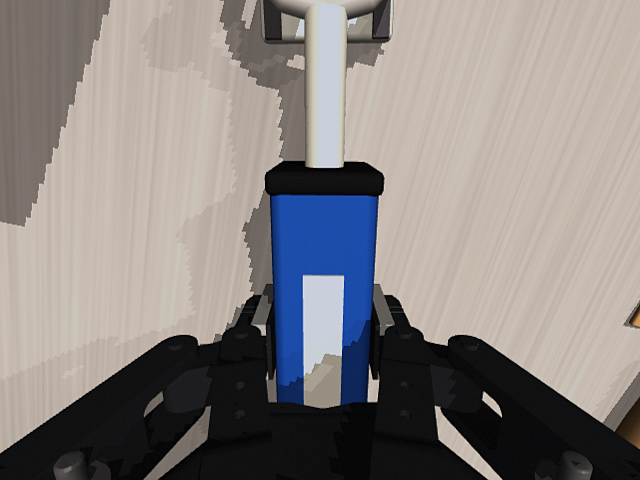

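The rod is home: all white, with the ring at row 5 as before the pull. Now I set it down, open and lift straight off.

Emit:
apply_moves(targets=[[0,0,0.5,0,0,0,0.7],[0,0,0.5,0,0,0,0.7],[0,0,0.5,0,0,0,0.7],[0,0,0,0,0,0,0.7]])

```text
time: 14.2
tool_pos: [596.6, -83.7, 12.0]
tcp_rot: [-180.0, 0.0, 102.5]
ft_force: [-2.8, 0.9, 1.0]
finger_gap: 35.2
grip_force: 51.1
```

Emit:
apply_moves(targets=[[0,0,0,0,0,0,0.5],[0,0,0,0,0,0,0.3],[0,0,0,0,0,0,0.1],[0,0,0,0,0,0,0],[0,0,0,0,0,0,0],[0,0,0,0,0,0,0]])

```text
time: 14.95
tool_pos: [596.6, -83.7, 11.8]
tcp_rot: [180.0, -0.0, 102.5]
ft_force: [-0.8, 0.5, 0.5]
finger_gap: 85.5
grip_force: 0.0
```

Emit:
apply_moves(targets=[[0,0,-10,0,0,0,0],[0,0,-20,0,0,0,0],[0,0,-35,0,0,0,0],[0,0,-40,0,0,0,0],[0,0,-40,0,0,0,0],[0,0,0,0,0,0,0],[0,0,0,0,0,0,0]])

```text
time: 15.82
tool_pos: [596.8, -83.7, 157.9]
tcp_rot: [179.9, 0.0, 102.5]
ft_force: [-0.1, -0.4, -0.2]
finger_gap: 85.5
grip_force: 0.0
```

```bash
python3 m.py w8
```

```text
15.825 [596.82995599 -83.73145298 157.90634629] [1.79924605e+02 3.82867652e-02 1.02492520e+02] [-0.14475845 -0.35610879 -0.24671894]
green 0 
red 0
```

View pics/w8.png

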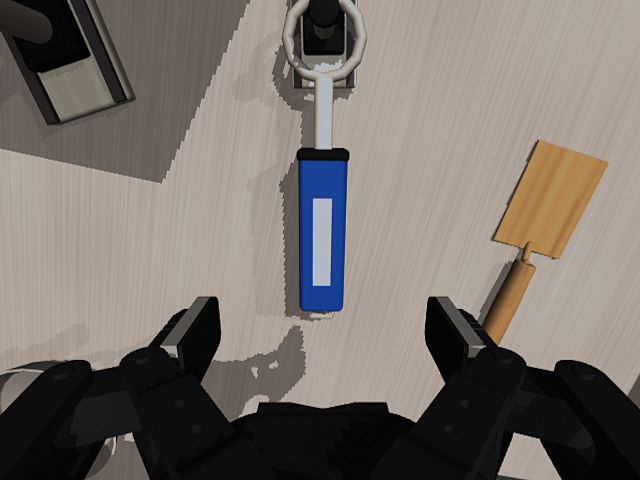

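The gauge lies flat and in line with the rail, with its ring (325,40) round the post and the rod home. The gripper is clear, so I'm handing it in.

```bash
python3 -c "
from bench import r
print(r.hand_in())"
```

```text
the job is handed in; nothing more can be done
None
```

The job is handed in, with no verdict returned: I held the gauge in the green for about 2 s with no red showing, eased the spring fully home, and left the gauge flat and in line with its ring round the hook.

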